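# Clamp a test panel on the drawdown board by pushing panel and clamp bar home

## Task

Make the drawdown board ready for the next film using only pushes of the fingertips: push the bare metal panel along the board until its far edge sits squarely against both hinge posts, in line with the board, then tip the raised clamp bar over onto it and press it down flat. Never pick up, lift or tip the panel, and leave the other things on the bench where they are.

Things in the scene. Friction and masses are not known exactly. Their poses are not given: they have to be found in the camera images.
- drawdown_board: Black drawdown board fixed to the bench, 240 mm long (x axis), 150 wide (y axis). Origin: centre of its underside; flat top 15 mm above it. At its +x end stand two hinge posts, x 99 to 117 mm, y 63 to 73 mm either side, tops 31 mm up; their faces at x = 99 are the panel's stop. The clamp bar turns between them. The bench is free for 4 cm beyond both ends.
- panel: Bare aluminium panel on the board, 230 mm (x axis, roughly the board's) x 150 x 3 mm, 0.25 kg, 7 mm hole near its -x edge. Origin: centre of underside. Starts 2 to 5 cm short of the posts, askew. Slides easily. Its -x edge overhangs the board's -x end by 11 mm when home, more before: it can be pushed there, from just above the bench to 18 mm. Pressing down on the overhang tips it.
- drawdown_board_bar (a joint): Clamp bar's angle, rad: 0 flat on the panel, pi/2 upright, 1.65 fully back; starts at 1.35 to 1.65. It turns about the board's y axis through hinge_mid; in shutting, its free end swings from up towards the board's -x end. Stiff hinge (0.04 N m): it stays about where it is left, so it must be pushed all the way over and down.
- hinge_mid (a point): Middle of the clamp bar's hinge line, on the board at x = 108 mm, y = 0, 26 mm above the board's origin.
- bar_tab (a point): Middle of the upper face of the clamp bar's red finger tab (bar upright: the face turned away from the board). Tab 30 mm wide, 32 to 52 mm from the hinge line; the bar is a 5 mm flat, 118 mm wide, 13 to 33 mm from it. Shut, the upper faces of bar and tab are 23 mm above the board's origin; upright, the tab's end is 78 mm above it.
- applicator: steel film applicator, a small rectangular frame, 56x100x26 mm, loose; to be left where it is. Origin at the centre of its underside.
- amber_bottle: small amber bottle with black cap, 42 mm diameter, 85 mm tall, loose; to be left where it is. Origin at the centre of its underside.
- dish: white weighing dish, 71 mm diameter, 18 mm tall, loose; to be left where it is. Origin at the centre of its underside.
- ink_jar: ink jar with yellow lid, 63 mm diameter, 72 mm tall, loose; to be left where it is. Origin at the centre of its underside.
- tape_roll: roll of brown tape lying flat, 100 mm diameter, 48 mm tall, loose; to be left where it is. Origin at the centre of its underside.
- brush: flat brush lying on the bench, 185x27x10 mm, loose; to be left where it is. Origin at the centre of its underside.

How it is judged (in metres and radians):
On the way:
1. the panel lies home and square against both hinge posts while the clamp bar still stands up (x of panel in the frame of drawdown_board above -0.0195 m and y of panel in the frame of drawdown_board between -0.012 and 0.012 m and angle between the x axis of panel and the x axis of drawdown_board, either way round below 0.035 rad and height (world z) of panel below 0.0185 m and angle between panel's own z axis and vertical below 0.03 rad and value of joint drawdown_board_bar above 0.9 rad), for 0.2 s.
At the end, for the whole second after the job is handed in: The panel lies flat and still on the board, far edge within about 3 mm of both hinge posts (its origin at most 19.5 mm to the -x side of the board's), within 12 mm of the board's centre line and 2 degrees of its heading; the clamp bar lies flat on it (under 0.06 rad) (x of panel in the frame of drawdown_board above -0.0195 m and y of panel in the frame of drawdown_board between -0.012 and 0.012 m and angle between the x axis of panel and the x axis of drawdown_board, either way round below 0.035 rad and height (world z) of panel below 0.0185 m and angle between panel's own z axis and vertical below 0.03 rad and value of joint drawdown_board_bar below 0.06 rad and linear speed of panel below 0.01 m/s); the robot touches nothing.
It fails at once if the panel is lifted or tipped (height (world z) of panel above 0.028 m or angle between panel's own z axis and vertical above 0.12 rad).
It fails at once if one of the other things is moved by more than 2 cm (distance of any of applicator, amber_bottle, dish, ink_jar, tape_roll, brush from where it was at the start of the episode above 0.02 m).
It also fails if it takes over 42 s, if anything falls off the work surface, if the arm or the gripper's body presses on something with over 40 N, if the wrist force passes 120 N, or if a joint passes its speed limit or range.

## Robot

A 6-joint arm with a two-finger parallel gripper is mounted at the origin on a cart in front of the work surface, level with it; the furniture and walls round the work are solid. World frame = base frame: x ahead of the robot, y to its left, z up, the work surface at z = 0. Lengths are in mm, angles in rad, forces in N, time in s.
With the tool pointing down it reaches from about 350 to 850 mm from the base axis. Payload 8.1 kg.
Tool frame: the origin (TCP) lies at the very end of the fingers, on their centre line; the grasp point (between the pads) lies 19 mm behind it; z points along the fingers, y is the line along which they close (so a half turn about z gives the same grasp; the last joint's range is limited). The gripper opens to 93 mm and grips with 3 to 60 N. Pads are 15 mm wide; open, the fingers measure 128 mm over their backs; the gripper's body (75 mm by 188 mm) begins 65 mm behind the grasp point.
Start: joints at [-1.418, 0.13, 1.488, -0, 1.523, -0.085], TCP at [141.359, -583.115, 218.635] pointing down, gripper open.
Joint ranges: [-2.96, 2.96], [-0.89, 2.26], [0.02, 2.5], [-1.34, 4.48], [0, 2.73], [-2.66, 2.66]. Speed limits (rad/s): [2.39, 2.39, 2.79, 3.14, 3.14, 3.14].

## Interface

Orientations are given as a 3x3 rotation matrix whose columns are the frame's x, y, z axes.
In Python, from bench import robot, optics gives the robot as it stands. The module is installed in compiled form; this text tells all that it offers.
- The arm moves only by the tool move_arm, never from a script. Its argument "moves" is one flat list of numbers, 7 for each row, row after row: the shift along the tool's x, y, z in m, then the turn, a rotation vector about the tool's x, y, z in rad, then the finger opening in m, from 0 to 0.093. In form: [dx, dy, dz, ax, ay, az, jaw, dx, dy, dz, ax, ay, az, jaw, ...]. A call has 1 to 12 rows; each row shifts and turns the commanded pose from where the row before left it, along the tool's axes as they then stand; what a row does not reach is not made up. A row lasts 1/10 s, in which the tool goes at most 50 mm and 8.59 degrees, less where a joint would pass 70% of its speed; a pose out of reach is approached as far as the arm can. A call with a gripper value outside its range is refused whole. The fingers move at their own pace and stop on an object; the grip force is fixed at half the most. Time passes only in rows, so rows that do not move let the fingers close. It gives the time, the measured TCP pose, the force, the opening and the grip force at its end, in the units of the state.
- robot.observe(): the state, without advancing time (a new reading comes with each control period).
- optics.grab_frame(name): name is "scene" or "top"; returns (picture, depth): 480x640x3 uint8, red, green, blue; 480x640 float32, mm along the optical axis (not along the pixel's ray), 0 where there is no reading.
- optics.get_calibration(name): a dict with "camera_matrix" (3x3 intrinsics, pixels), "k1" (the pictures are not rectified: a ray, as slopes to the right and down, at radius r is drawn at 1 + k1 r^2 times it, then the intrinsics apply), "world_to_cam" (4x4, takes a point from world to camera coordinates). Camera axes: x right, y down, z forward; pixel columns grow to the right and rows downward; lengths in mm; the calibration is good to about 2 mm. A picture is of the moment at which its call begins. get_calibration takes no time and is no camera call.
- robot.sign_off(): hands the job in; it is judged then, once.
The state is a dict: "time_s": time; "joints": joint angles; "qvel": joint speeds; "effort": joint torques, N m; "tool_pos": TCP position; "tool_rot": TCP orientation; "force": force on the tool from outside, world axes, zero at the start; "wrist_torque": the same for the moment, N m; "opening": finger opening in mm; "grasp_force": force on a finger pad.
Only numpy, scipy, OpenCV 4.12 (cv2) and the standard library are available. Lean on these libraries where they do the work, as an engineer would, in place of code of your own. Each camera call takes 0.05 s, during which the arm holds its last target. There are 200 camera calls.

## Working session

There is one attempt and no reset: what is moved stays moved. The work goes in short steps, Python scripts to look and compute and a tool call to move; the robot and the scene stay as the last step left them, time stands still between calls to the robot, and variables do not carry over. Pictures are saved under pics/ and viewed, at most 10 in all, crops included, and the job is handed in when it is done.

Besides the shell and the picture viewer there is one more tool, called after "Request:" in YAML: its name, and indented under it one key for each argument. move_arm: Moves the arm, as the interface text tells. Its arguments: {"type":"object","properties":{"moves":{"type":"array"}},"required":["moves"]}

```bash
mkdir -p pics
cat > h.py <<'E'
import numpy as np, cv2
from bench import robot, optics
def grab(n,f=None):
    p,d=optics.grab_frame(n)
    if f: cv2.imwrite('pics/'+f,p[:,:,::-1])
    return p,d
def world(n,d):
    """HxWx3 world points from depth"""
    c=optics.get_calibration(n);K=np.array(c['camera_matrix'],float);T=np.linalg.inv(np.array(c['world_to_cam']))
    h,w=d.shape;v,u=np.mgrid[:h,:w].astype(float)
    pts=np.stack([u,v],-1).reshape(-1,1,2)
    s=cv2.undistortPoints(pts,K,np.array([c['k1'],0,0,0,0.])).reshape(h,w,2)
    P=np.dstack([s*d[...,None],d,np.ones_like(d)])
    W=(P@T.T)[...,:3]; W[d==0]=np.nan
    return W
E
python3 - <<'E'
from h import *
for n in('top','scene'):
    p,d=grab(n,n+'1.png');np.savez(n+'1.npz',p=p,d=d)
    c=optics.get_calibration(n);print(n,np.round(np.linalg.inv(c['world_to_cam']),3).tolist(),c['k1'])
s=robot.observe();print(s['tool_pos'],np.round(s['tool_rot'],3).tolist(),s['time_s'],s['opening'])
E
```

```text
top [[0.02, -0.982, 0.186, 390.056], [-1.0, -0.021, -0.001, 97.651], [0.005, -0.186, -0.983, 1000.774], [0.0, 0.0, 0.0, 1.0]] 0.03753937179294437
scene [[-0.652, -0.346, 0.675, -319.68], [-0.758, 0.325, -0.566, 826.686], [-0.024, -0.88, -0.474, 681.829], [0.0, 0.0, 0.0, 1.0]] -0.12138415823981354
[ 141.28336187 -582.61435385  217.71942649] [[0.972, 0.236, -0.0], [0.236, -0.972, 0.002], [0.0, -0.002, -1.0]] 0.1 93.07578894392378
```

View pics/top1.png

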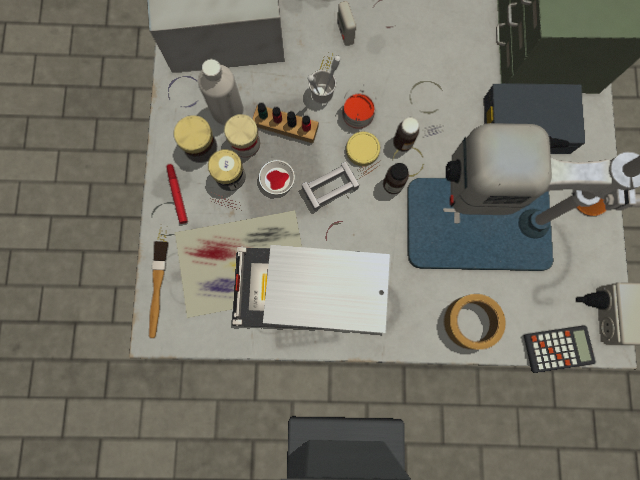

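View pics/scene1.png

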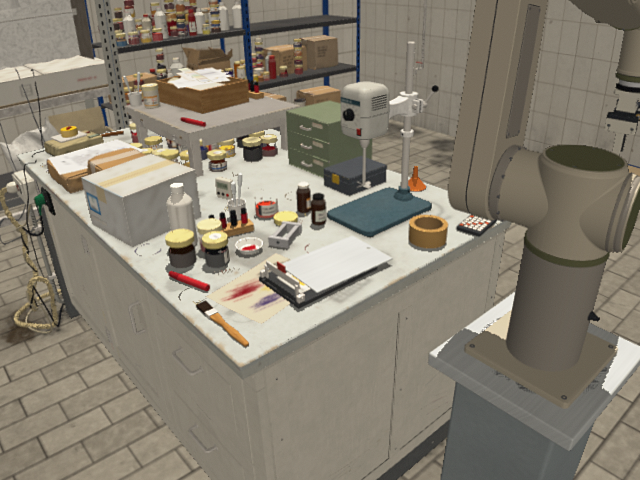

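The top view shows the board with its +x end (posts, bar with red tab) at the left, about (238,290), and the panel at (264–390, 247–332) with its hole at (381,292). So board x is roughly world +y.

Run:
```python
from h import *
z=np.load('top1.npz');p,d=z['p'],z['d'];W=world('top',d)
c=p[225:350,215:405];cv2.imwrite('pics/crop1.png',cv2.resize(c[:,:,::-1],None,fx=4.2,fy=4.2,interpolation=cv2.INTER_CUBIC))
print('bench z',[np.round(W[v,u],0) .tolist() for v,u in((345,300),(240,330),(280,410))])
print('panel',[np.round(W[v,u],1).tolist() for v,u in((260,280),(290,320),(320,375))])
m=(p.min(2)>200)
m[:230]=0;m[345:]=0;m[:,:258]=0;m[:,400:]=0
m=m&(W[...,2]>10)&(W[...,2]<26)
n,l,st,_=cv2.connectedComponentsWithStats(m.astype(np.uint8));k=1+np.argmax(st[1:,4]);m=l==k
print(st[k],np.nanmedian(W[m][:,2]))
# intersect rays with z=18: project cam
c=optics.get_calibration('top');K=c['camera_matrix'];T=np.linalg.inv(c['world_to_cam'])
def onz(uv,zz):
    s=cv2.undistortPoints(np.array(uv,float).reshape(-1,1,2),np.array(K,float),np.array([c['k1'],0,0,0,0.])).reshape(-1,2)
    r=np.c_[s,np.ones(len(s))]@T[:3,:3].T; t=(zz-T[2,3])/r[:,2]; return T[:3,3]+r*t[:,None]
v,u=np.nonzero(m);P=onz(np.c_[u,v],18)[:,:2]
r=cv2.minAreaRect(P.astype(np.float32));print('panel rect',r);print(cv2.boxPoints(r))
# dark board mask
```

```text
bench z [[389.0, 128.0, -2.0], [593.0, 74.0, 1.0], [517.0, -82.0, -1.0]]
panel [[547.9, 169.8, 18.5], [492.0, 92.1, 18.6], [438.0, -12.1, 16.9]]
[ 306  250   83   65 2437] 18.339894005369842
panel rect ((510.9381408691406, 40.86380386352539), (152.58531188964844, 115.43895721435547), 86.5097427368164)
[[448.68112  -31.773449]
 [563.90594  -38.801235]
 [573.1952   113.50105 ]
 [457.97034  120.52884 ]]
```

View pics/crop1.png

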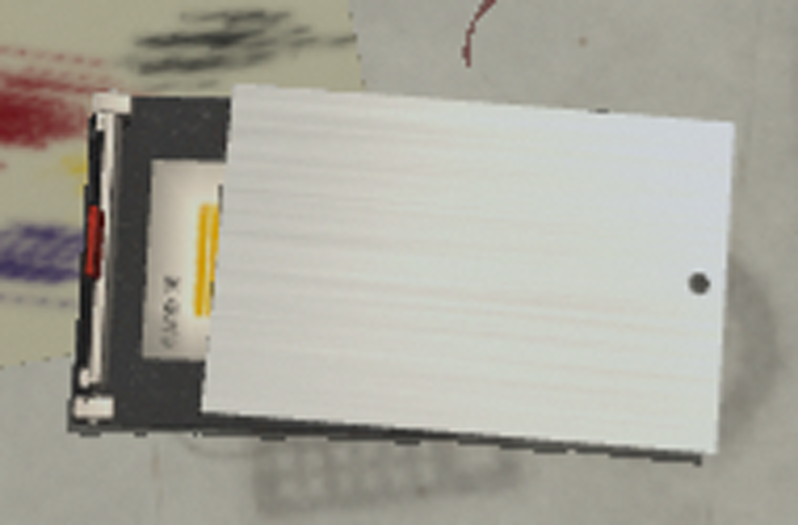

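The crop shows the panel corners at (234,84), (735,123), (717,454) and (203,410). The white post tops sit at about (112,103) and (94,407), and the red tab at (94,242) leans slightly back. Next I convert these to world positions.

```bash
cat >> h.py <<'E'
def onz(uv,zz,n='top'):
    c=optics.get_calibration(n);T=np.linalg.inv(np.array(c['world_to_cam']))
    s=cv2.undistortPoints(np.array(uv,float).reshape(-1,1,2),np.array(c['camera_matrix'],float),np.array([c['k1'],0,0,0,0.])).reshape(-1,2)
    r=np.c_[s,np.ones(len(s))]@T[:3,:3].T; t=(zz-T[2,3])/r[:,2]; return (T[:3,3]+r*t[:,None])[:,:2]
E
python3 - <<'E'
from h import *
f=lambda a:(np.array(a)+.5)/4.2-.5+np.array([215,225])
pan=onz(f([(234,84),(735,123),(717,454),(203,410)]),18);print('panel',pan.round(1))
L=lambda i,j:np.linalg.norm(pan[i]-pan[j])
print('sides',[round(L(i,(i+1)%4),1) for i in range(4)])
post=onz(f([(112,103),(94,407)]),31);print('posts',post.round(1),np.linalg.norm(post[0]-post[1]))
pf=onz(f([(131,103),(113,407)]),31)
ey=-(post[0]-post[1]);ey/=np.linalg.norm(ey); ex=np.array([-ey[1],ey[0]]) # guess
if ex[1]<0: ex=-ex
ey=np.array([-ex[1],ex[0]])
bc=post.mean(0)-108*ex;print('board c',bc,'ex',ex,'yaw',np.arctan2(ex[1],ex[0]),'facex',(pf-bc)@ex)
bcor=onz(f([(68,431),(700,463)]),15);print('board corners in board', np.c_[(bcor-bc)@ex,(bcor-bc)@ey].round(1))
q=np.c_[(pan-bc)@ex,(pan-bc)@ey];print('panel in board',q.round(1),q.mean(0))
e=(pan[0]-pan[1])+(pan[3]-pan[2]);print('panel rel ang',np.arctan2(e@ey,e@ex))
tab=onz(f([(94,242)]),78);print('tab z78',(tab-bc)@ex,(tab-bc)@ey)
z=np.load('top1.npz');W=world('top',z['d']);w=W[225:350,215:260].reshape(-1,3)
w=w[w[:,2]>40];print('tall pts',np.c_[(w[:,:2]-bc)@ex,(w[:,:2]-bc)@ey,w[:,2]].round(0)[::max(1,len(w)//12)])
# neighbours: everything tall near the -x end (z>20)
B=np.dstack([(W[...,:2]-bc)@ex,(W[...,:2]-bc)@ey,W[...,2]])
k=(B[...,2]>35)&(B[...,0]>-330)&(B[...,0]<330)&(abs(B[...,1])<200)
print('near tall x,y',np.unique((B[k][:,:2]/30).round()*30,axis=0).tolist())
E
```

```text
panel [[577.5 189.5]
 [564.3 -40.1]
 [414.9 -31.2]
 [429.5 197.6]]
sides [np.float64(229.9), np.float64(149.6), np.float64(229.3), np.float64(148.3)]
posts [[565.1 242.9]
 [429.3 244.1]] 135.80161315137073
board c [496.24059607 135.49688659] ex [0.00927919 0.99995695] yaw 1.5615170023316542 facex [99.45181983 99.67864327]
board corners in board [[ 121.3   78.2]
 [-160.3   83.9]]
panel in board [[  54.7  -80.8]
 [-175.   -69.7]
 [-167.5   79.8]
 [  61.5   67.3]] [-56.56660953  -0.82892281]
panel rel ang -0.051347595043926074
tab z78 [105.03909816] [0.59785602]
tall pts [[111. -59.  51.]
 [103. -48.  59.]
 [103. -37.  60.]
 [102. -26.  60.]
 [102. -15.  57.]
 [101.  -9.  46.]
 [107.   4.  77.]
 [106.  11.  80.]
 [106.  18.  62.]
 [104.  29.  61.]
 [105.  41.  59.]
 [106.  52.  60.]
 [107.  58.  42.]]
near tall x,y [[-330.0, -180.0], [-330.0, -150.0], [-330.0, -120.0], [-330.0, -90.0], [-330.0, 0.0], [-330.0, 30.0], [-330.0, 90.0], [-300.0, -180.0], [-300.0, -150.0], [-300.0, -120.0], [-300.0, -90.0], [-300.0, 0.0], [-300.0, 30.0], [-300.0, 60.0], [-300.0, 90.0], [-270.0, -180.0], [-270.0, -150.0], [-270.0, -120.0], [-270.0, -90.0], [-270.0, 30.0], [-270.0, 60.0], [-240.0, -180.0], [-240.0, -150.0], [-240.0, -120.0], [-240.0, -90.0], [-210.0, -210.0], [-210.0, -150.0], [-210.0, -120.0], [-210.0, -90.0], [-180.0, -210.0], [-180.0, -180.0], [90.0, -60.0], [90.0, -30.0], [90.0, 0.0], [90.0, 30.0], [90.0, 60.0], [120.0, -210.0], [120.0, -180.0], [120.0, -60.0], [120.0, -30.0], [120.0, -0.0], [120.0, 30.0], [120.0, 60.0], [150.0, -210.0], [150.0, -180.0], [180.0, -210.0]]
```

Run:
```python
from h import *
z=np.load('top1.npz');W=world('top',z['d'])
X,Y,Z=W[...,0],W[...,1],W[...,2]
R=np.hypot(X,Y);A=np.degrees(np.arctan2(Y,X))
print('max z by angle bin (rows) and radius 350..800 by 50')
for a in range(-65,35,5):
    r=[]
    for q in range(350,800,50):
        k=(A>=a)&(A<a+5)&(R>=q)&(R<q+50);r.append(int(np.nanpercentile(Z[k],99)) if k.sum()>3 else -99)
    print(a,r)
```

```text
max z by angle bin (rows) and radius 350..800 by 50
-65 [-770, -769, -769, -770, -771, -769, -771, -771, -772]
-60 [-772, -770, -769, -770, -770, -770, -776, -99, -99]
-55 [-771, -769, -769, -770, 4, 3, -99, -99, -99]
-50 [-771, -770, -771, 17, 65, 69, 68, -99, -99]
-45 [-769, -768, 18, 19, 18, 68, 69, 30, 2]
-40 [-771, 1, 17, 19, 14, 46, 4, 3, 3]
-35 [-768, 3, 3, 4, 3, 24, 25, 3, 21]
-30 [-1, 51, 51, 51, 18, 25, 359, 364, 24]
-25 [2, 51, 48, 51, 25, 26, 331, 334, -99]
-20 [3, 48, 51, 49, 25, 384, 384, -99, -99]
-15 [3, 4, 3, 10, 375, 386, 386, 25, 3]
-10 [4, 4, 3, 13, 366, 382, 383, 82, 85]
-5 [4, 22, 22, 22, 21, 3, 85, 87, 86]
0 [3, 22, 22, 22, 21, 4, 25, 28, 19]
5 [3, 22, 22, 22, 21, 4, 28, 26, 3]
10 [4, 21, 22, 22, 21, 4, 25, 26, 18]
15 [3, 20, 22, 22, 22, 20, 4, 70, 73]
20 [2, 5, 22, 22, 60, 57, 4, 72, 73]
25 [-2, 4, 33, 78, 78, 4, 4, 17, 18]
30 [-771, 4, 31, 13, 4, 4, 11, 17, 4]
```

Run:
```python
from h import *
z=np.load('top1.npz');W=world('top',z['d'])
z2=np.load('scene1.npz');W2=world('scene',z2['d'])
for n,w in(('top',W),('scene',W2)):
  w=w.reshape(-1,3);w=w[(w[:,0]>480)&(w[:,0]<720)&(w[:,1]>-400)&(w[:,1]<0)]
  for lo,hi in((90,150),(150,200),(200,250),(250,300),(300,350),(350,450)):
    k=w[(w[:,2]>lo)&(w[:,2]<hi)]
    if len(k)>5: print(n,lo,len(k),'x',np.percentile(k[:,0],[1,10,50,99]).round(),'y',np.percentile(k[:,1],[1,50,90,99]).round())
k=W.reshape(-1,3);k=k[(k[:,2]>150)&(k[:,2]<450)&(k[:,1]<0)&(k[:,1]>-200)]
for y in range(-150,-40,10):
    q=k[(k[:,1]>y)&(k[:,1]<y+10)]
    if len(q):print(y,q[:,0].min().round(),q[:,0].max().round(),q[:,2].max().round(), q[:,2].min().round())
```

```text
top 90 305 x [606. 616. 624. 636.] y [-318. -305. -134. -122.]
top 150 199 x [618. 619. 623. 636.] y [-318. -307. -304. -303.]
top 200 347 x [610. 613. 620. 634.] y [-329. -307. -297. -295.]
top 250 816 x [580. 581. 589. 660.] y [-321. -140.  -92.  -90.]
top 300 4653 x [580. 581. 616. 658.] y [-333. -257.  -93.  -77.]
top 350 6356 x [581. 586. 622. 672.] y [-306. -139. -100.  -93.]
scene 90 231 x [608. 618. 625. 642.] y [-322. -305. -143. -130.]
scene 150 172 x [618. 620. 626. 638.] y [-320. -307. -143. -141.]
scene 200 254 x [611. 616. 624. 642.] y [-330. -303. -136. -131.]
scene 250 983 x [580. 582. 598. 662.] y [-322. -129.  -93.  -90.]
scene 300 1528 x [573. 581. 602. 662.] y [-349. -148.  -91.  -77.]
scene 350 1217 x [566. 583. 617. 663.] y [-347. -138.  -96.  -91.]
-150 580.0 675.0 388.0 265.0
-140 580.0 675.0 388.0 261.0
-130 579.0 675.0 388.0 261.0
-120 579.0 674.0 386.0 261.0
-110 581.0 673.0 385.0 261.0
-100 587.0 669.0 378.0 263.0
-90 593.0 642.0 333.0 276.0
-80 616.0 642.0 332.0 307.0
```

```bash
cat >> h.py <<'E'
from scipy.spatial.transform import Rotation as Ro
def plan(way,nd=3,yaw_end=None):
    """way: list of (x,y,z,yaw(tool x heading)); tool down. prints rounded rows from the measured pose"""
    s=robot.observe();p=np.array(s['tool_pos'])/1;R=np.array(s['tool_rot']);rows=[]
    for x,y,zz,yw in way:
        c,n=np.cos(yw),np.sin(yw);G=np.array([[c,n,0],[n,-c,0],[0,0,-1.]])
        d=(R.T@(np.array([x,y,zz])-p)/1000).round(nd);a=Ro.from_matrix(R.T@G).as_rotvec().round(3)
        rows.append([*d,*a]);p=p+R@d*1000;R=R@Ro.from_rotvec(a).as_matrix()
        print([float(v) for v in rows[-1]],p.round(1),'len',np.linalg.norm(d).round(3))
E
python3 - <<'E'
from h import *
yb=1.5615
way=[]
a0,a1=np.radians(-76.4),np.radians(-7)
N=15
for i in range(1,N+1):
    t=i/N;a=a0+(a1-a0)*t
    r=600-170*min(1,t*1.9) ; r=r if t<.75 else 430
    zz=218-98*min(1,t*1.9)
    way.append((r*np.cos(a),r*np.sin(a),zz,0.238+(yb-.238)*t))
way+=[(460,-58,118,yb),(494.4,-59.5,85,yb),(494.4,-59.5,45,yb),(494.4,-59.5,20,yb)]
plan(way)
E
```

```text
[0.046, -0.023, 0.012, -0.002, -0.0, -0.088] [ 180.6 -549.4  205.8] len 0.053
[0.045, -0.023, 0.013, 0.0, -0.0, -0.089] [ 215.8 -513.2  192.8] len 0.052
[0.044, -0.022, 0.012, 0.0, -0.0, -0.088] [ 247.3 -475.4  180.8] len 0.051
[0.042, -0.023, 0.012, 0.0, -0.0, -0.088] [ 273.  -435.   168.8] len 0.049
[0.04, -0.022, 0.013, 0.0, -0.0, -0.088] [ 293.9 -394.4  155.8] len 0.047
[0.039, -0.021, 0.012, 0.0, -0.0, -0.089] [ 311.1 -353.6  143.7] len 0.046
[0.037, -0.021, 0.013, 0.0, 0.0, -0.088] [ 323.2 -312.8  130.7] len 0.044
[0.036, -0.019, 0.011, 0.0, 0.0, -0.088] [ 332.4 -273.2  119.7] len 0.042
[0.035, 0.0, -0.0, 0.0, 0.0, -0.088] [ 353.  -244.8  119.7] len 0.035
[0.035, 0.001, -0.0, 0.0, 0.0, -0.089] [ 371.8 -215.3  119.7] len 0.035
[0.034, 0.002, -0.0, 0.0, 0.0, -0.088] [ 388.4 -185.5  119.7] len 0.034
[0.035, 0.001, -0.0, 0.0, 0.0, -0.088] [ 401.7 -153.2  119.7] len 0.035
[0.035, 0.002, -0.0, 0.0, 0.0, -0.088] [ 413.1 -120.   119.7] len 0.035
[0.034, 0.002, -0.0, 0.0, 0.0, -0.088] [421.3 -87.  119.7] len 0.034
[0.035, 0.002, -0.0, 0.0, 0.0, -0.089] [426.8 -52.3 119.7] len 0.035
[-0.005, 0.033, 0.002, 0.0, 0.0, 0.0] [459.7 -57.6 117.7] len 0.033
[-0.002, 0.035, 0.033, 0.0, 0.0, 0.0] [494.7 -60.   84.7] len 0.048
[0.0, -0.0, 0.04, 0.0, 0.0, 0.0] [494.7 -60.   44.7] len 0.04
[0.0, -0.0, 0.025, 0.0, 0.0, 0.0] [494.7 -60.   19.7] len 0.025
```

Request:
move_arm:
  moves: [0.04, -0.02, 0.01, 0, 0, -0.088, 0.093, 0.04, -0.02, 0.01, 0, 0, -0.088, 0.093, 0.044, -0.02, 0.012, 0, 0, -0.088, 0.093, 0.042, -0.023, 0.012, 0, 0, -0.088, 0.093, 0.04, -0.022, 0.013, 0, 0, -0.088, 0.093, 0.039, -0.021, 0.012, 0, 0, -0.088, 0.093, 0.037, -0.021, 0.013, 0, 0, -0.088, 0.093, 0.036, -0.02, 0.012, 0, 0, -0.088, 0.093]

```text
time_s: 0.9
tool_pos: [324.2, -281.7, 123.6]
tool_rot: [[0.585, 0.811, -0.0], [0.811, -0.585, 0.001], [0.0, -0.001, -1.0]]
force: [0.5, -0.6, -0.3]
opening: 93.0
grasp_force: 0.0
```

Run:
```python
from h import *
yb=1.5615;way=[]
s=robot.observe();p=s['tool_pos'];R=s['tool_rot'];y0=np.arctan2(R[1,0],R[0,0]);a0=np.arctan2(p[1],p[0]);r0=np.hypot(*p[:2])
a1=np.radians(-8);N=8
for i in range(1,N+1):
    t=i/N;a=a0+(a1-a0)*t;r=r0+(430-r0)*t
    way.append((r*np.cos(a),r*np.sin(a),120,y0+(yb-y0)*t))
way+=[(460,-59.5,118,yb),(494.4,-59.5,85,yb)]
plan(way)
```

```text
[0.031, 0.002, 0.004, -0.001, -0.0, -0.077] [ 343.9 -257.7  119.7] len 0.031
[0.031, 0.002, -0.0, 0.0, -0.0, -0.077] [ 361.8 -232.3  119.7] len 0.031
[0.031, 0.002, -0.0, 0.0, -0.0, -0.077] [ 377.6 -205.6  119.7] len 0.031
[0.03, 0.002, -0.0, 0.0, -0.0, -0.077] [ 391.  -178.6  119.7] len 0.03
[0.031, 0.002, -0.0, 0.001, -0.0, -0.077] [ 402.5 -149.8  119.7] len 0.031
[0.031, 0.003, -0.0, -0.0, -0.0, -0.077] [ 412.8 -120.4  119.7] len 0.031
[0.031, 0.003, -0.0, -0.0, -0.0, -0.077] [420.8 -90.3 119.7] len 0.031
[0.031, 0.002, -0.0, -0.0, -0.0, -0.077] [425.5 -59.6 119.7] len 0.031
[0.0, 0.035, 0.002, -0.0, -0.0, 0.0] [460.5 -59.9 117.7] len 0.035
[0.001, 0.034, 0.033, -0.0, -0.0, 0.0] [494.5 -59.2  84.7] len 0.047
```

Request:
move_arm:
  moves: [0.031, 0.002, 0.004, 0, 0, -0.077, 0.093, 0.031, 0.002, 0, 0, 0, -0.077, 0.093, 0.031, 0.002, 0, 0, 0, -0.077, 0.093, 0.03, 0.002, 0, 0, 0, -0.077, 0.093, 0.031, 0.002, 0, 0, 0, -0.077, 0.093, 0.031, 0.003, 0, 0, 0, -0.077, 0.093, 0.031, 0.003, 0, 0, 0, -0.077, 0.093, 0.031, 0.002, 0, 0, 0, -0.077, 0.093, 0, 0.035, 0.002, 0, 0, 0, 0.093, 0.001, 0.034, 0.033, 0, 0, 0, 0.093, 0, 0, 0, 0, 0, 0, 0.093]

```text
time_s: 2.0
tool_pos: [493.1, -60.5, 78.0]
tool_rot: [[0.012, 1.0, -0.012], [1.0, -0.012, 0.003], [0.003, -0.012, -1.0]]
force: [-2.3, 0.7, -0.3]
opening: 92.3
grasp_force: 0.0
```

Run:
```python
from h import *
plan([(494.4,-59.5,45,1.5615),(494.4,-59.5,7,1.5615)])
p,d=grab('scene');cv2.imwrite('pics/s2.png',cv2.resize(p[170:390,180:480,::-1],None,fx=2.6,fy=2.6))
```

```text
[0.001, 0.002, 0.033, -0.012, -0.003, -0.003] [494.7 -59.4  45. ] len 0.033
[-0.0, -0.0, 0.038, 0.0, 0.0, 0.0] [494.7 -59.4   7. ] len 0.038
```

View pics/s2.png

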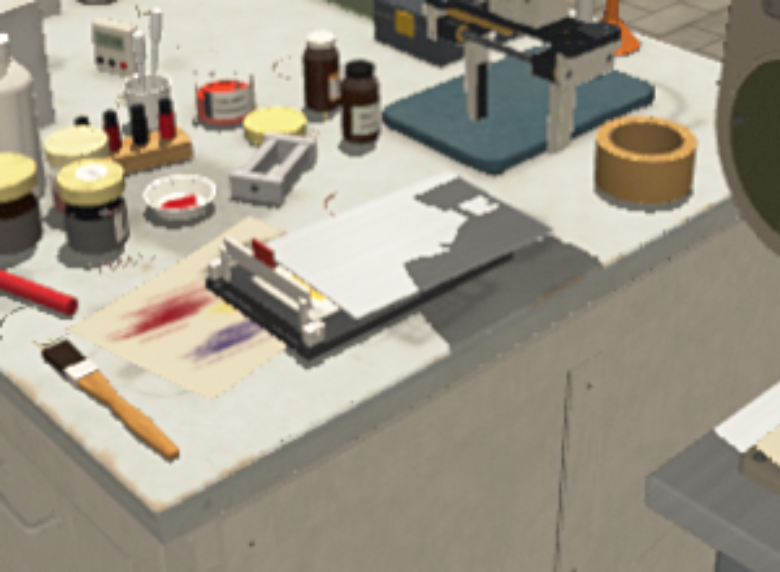

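The gripper is open just beyond the panel's overhanging edge, clear of the tape roll. I'll let it settle before descending.

Request:
move_arm:
  moves: [0, 0, 0.03, 0, 0, 0, 0.093, 0, 0, 0, 0, 0, 0, 0.093, 0, 0, 0, 0, 0, 0, 0.093]

```text
time_s: 2.35
tool_pos: [494.5, -62.0, 56.6]
tool_rot: [[0.013, 1.0, -0.0], [1.0, -0.013, 0.0], [0.0, -0.0, -1.0]]
force: [0.7, 0.1, 1.4]
opening: 93.1
grasp_force: 0.0
```

Request:
move_arm:
  moves: [0, 0, 0.03, 0, 0, 0, 0.093, 0, 0, 0.014, 0, 0, 0, 0.093, 0, 0, 0.005, 0, 0, 0, 0.093, 0, 0, 0, 0, 0, 0, 0.093, 0, 0, 0, 0, 0, 0, 0.093]

```text
time_s: 2.85
tool_pos: [495.9, -62.1, 7.8]
tool_rot: [[0.013, 1.0, 0.001], [1.0, -0.013, -0.0], [-0.0, 0.001, -1.0]]
force: [0.1, -0.6, 1.3]
opening: 93.1
grasp_force: 0.0
```

Request:
move_arm:
  moves: [0.008, 0, 0, 0, 0, 0, 0.093, 0.006, 0, 0, 0, 0, 0, 0.093, 0.005, 0, 0, 0, 0, 0, 0.093, 0.005, 0, 0, 0, 0, 0, 0.093, 0.005, 0, 0, 0, 0, 0, 0.093, 0.005, 0, 0, 0, 0, 0, 0.093, 0.005, 0, 0, 0, 0, 0, 0.093, 0.004, 0, 0, 0, 0, 0, 0.093, 0.003, 0, 0, 0, 0, 0, 0.093, 0, 0, 0, 0, 0, 0, 0.093]

```text
time_s: 3.85
tool_pos: [495.5, -15.3, 6.4]
tool_rot: [[0.013, 1.0, -0.0], [1.0, -0.013, 0.001], [0.001, -0.0, -1.0]]
force: [0.7, 0.3, 0.6]
opening: 93.1
grasp_force: 0.3
```

Run:
```python
from h import *
p,d=grab('top');cv2.imwrite('pics/t3.png',cv2.resize(p[225:350,215:405,::-1],None,fx=4.2,fy=4.2,interpolation=cv2.INTER_CUBIC))
```

```text
(no output)
```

View pics/t3.png

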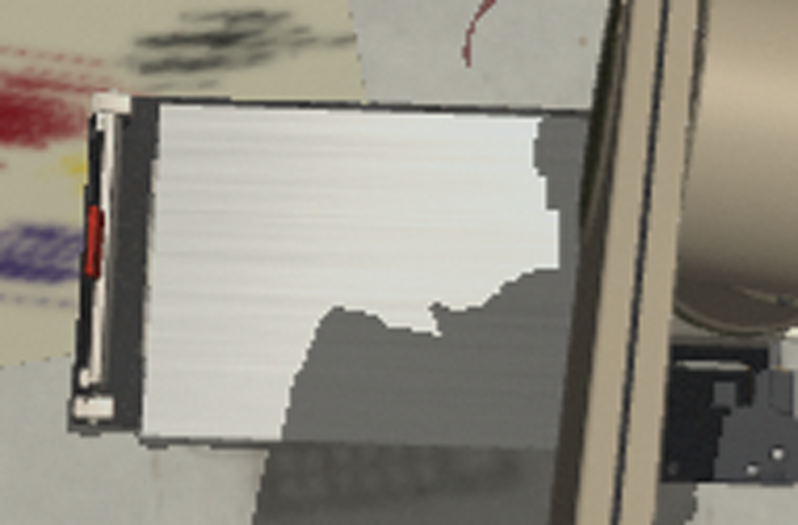

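The panel is now nearly square, with its far edge from (160,104) to (142,437) and a gap of about 12 mm to the posts. I'll check the lateral offset.

```bash
cat >> h.py <<'E'
f=lambda a:(np.array(a)+.5)/4.2-.5+np.array([215,225])
bc=np.array([496.24,135.5]);ex=np.array([.00928,.99996]);ey=np.array([-ex[1],ex[0]])
tob=lambda P:np.c_[(P-bc)@ex,(P-bc)@ey]
E
python3 - <<'E'
from h import *
q=tob(onz(f([(160,104),(142,437)]),18));print(q.round(1),q.mean(0))
print(tob(onz(f([(131,97),(69,432)]),15)).round(1))
E
```

```text
[[ 88.  -70.4]
 [ 87.9  79.9]] [87.98216558  4.75601342]
[[101.9 -73.8]
 [120.9  78.6]]
```

Request:
move_arm:
  moves: [0.003, 0, 0, 0, 0, 0, 0.093, 0.003, 0, 0, 0, 0, 0, 0.093, 0.002, 0, 0, 0, 0, 0, 0.093, 0.002, 0, 0, 0, 0, 0, 0.093, 0.001, 0, 0, 0, 0, 0, 0.093, 0, 0, 0, 0, 0, 0, 0.093]

```text
time_s: 4.5
tool_pos: [495.8, -4.6, 6.6]
tool_rot: [[0.013, 1.0, -0.0], [1.0, -0.013, 0.0], [0.0, -0.0, -1.0]]
force: [0.3, -0.4, -0.1]
opening: 92.8
grasp_force: 0.0
```

Request:
move_arm:
  moves: [0.001, 0, 0, 0, 0, 0, 0.093, 0.001, 0, 0, 0, 0, 0, 0.093, 0.001, 0, 0, 0, 0, 0, 0.093, 0, 0, 0, 0, 0, 0, 0.093]

```text
time_s: 4.9
tool_pos: [496.1, -3.8, 6.8]
tool_rot: [[0.013, 1.0, 0.0], [1.0, -0.013, -0.003], [-0.003, 0.0, -1.0]]
force: [-0.1, -9.8, -1.2]
opening: 92.8
grasp_force: 5.3
```

Request:
move_arm:
  moves: [0.001, 0, 0, 0, 0, 0, 0.093, 0, 0, 0, 0, 0, 0, 0.093, 0, 0, 0, 0, 0, 0, 0.093]

```text
time_s: 5.2
tool_pos: [496.2, -3.6, 6.8]
tool_rot: [[0.013, 1.0, 0.0], [1.0, -0.013, -0.004], [-0.004, 0.0, -1.0]]
force: [0.2, -14.2, -1.2]
opening: 93.3
grasp_force: 7.4
```

Run:
```python
from h import *
print(robot.observe()['wrist_torque'])
p,d=grab('top');cv2.imwrite('pics/t4.png',cv2.resize(p[225:350,215:405,::-1],None,fx=4.2,fy=4.2,interpolation=cv2.INTER_CUBIC))
```

```text
[-2.63103581 -0.0658957   0.21415403]
```

View pics/t4.png

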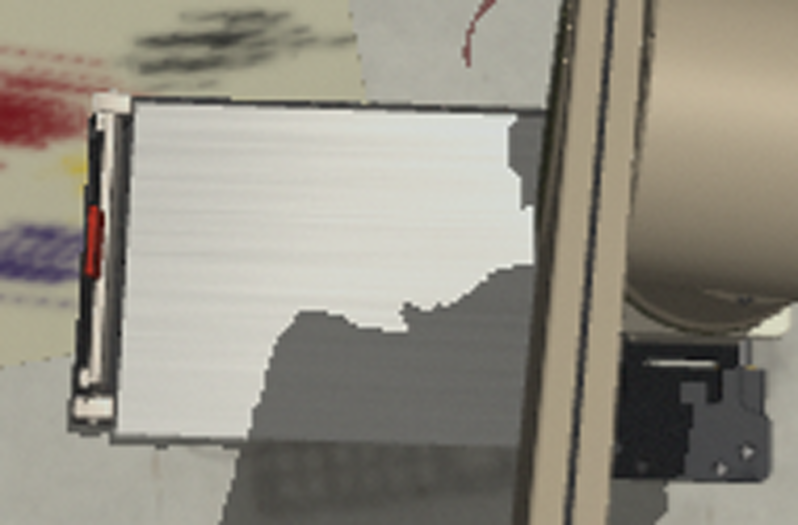

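The panel's far edge, from (134,102) to (114,437), is against both post faces with 14 N of contact. Its lateral offset is about 5 mm, inside the 12 mm limit. Now I back off, raise the tool, and cross to the far side of the bar with the fingers closing.

Request:
move_arm:
  moves: [-0.01, 0, 0, 0, 0, 0, 0.093, -0.015, 0, 0, 0, 0, 0, 0.093, 0, 0, -0.02, 0, 0, 0, 0.093, 0, 0, -0.04, 0, 0, 0, 0, 0, 0, -0.04, 0, 0, 0, 0, 0.03, 0, -0.02, 0, 0, 0, 0, 0.045, 0, 0, 0, 0, 0, 0, 0.045, 0, 0, 0, 0, 0, 0, 0.045, 0, 0, 0, 0, 0, 0, 0.045, 0, 0, 0, 0, 0, 0, 0.045, 0, 0, 0, 0, 0, 0, 0.04, 0, 0, 0, 0, 0, 0]

```text
time_s: 6.45
tool_pos: [499.1, 271.4, 126.8]
tool_rot: [[0.012, 1.0, 0.0], [1.0, -0.012, 0.001], [0.001, 0.0, -1.0]]
force: [0.4, -0.1, 0.3]
opening: 25.3
grasp_force: 0.0
```

Request:
move_arm:
  moves: [0.015, 0, 0, 0, 0, 0, 0, 0, 0, 0, 0, 0, 0, 0, 0, 0, 0, 0, 0, 0, 0]

```text
time_s: 6.75
tool_pos: [499.5, 283.2, 126.4]
tool_rot: [[0.013, 1.0, -0.001], [1.0, -0.013, -0.001], [-0.001, -0.001, -1.0]]
force: [-0.3, 1.0, -0.1]
opening: 2.6
grasp_force: 0.0
```

Run:
```python
from h import *
s=robot.observe();t=s['tool_pos'];print(t,tob(t[None,:2]),s['opening'],s['force'])
p,d=grab('scene');W=world('scene',d);cv2.imwrite('pics/s5.png',cv2.resize(p[170:390,180:480,::-1],None,fx=2.6,fy=2.6))
```

```text
[499.54738842 283.21595563 126.36908853] [[147.74073955  -1.93645206]] 2.5580243790724997 [-0.25591108  0.99109421 -0.06927296]
```

View pics/s5.png

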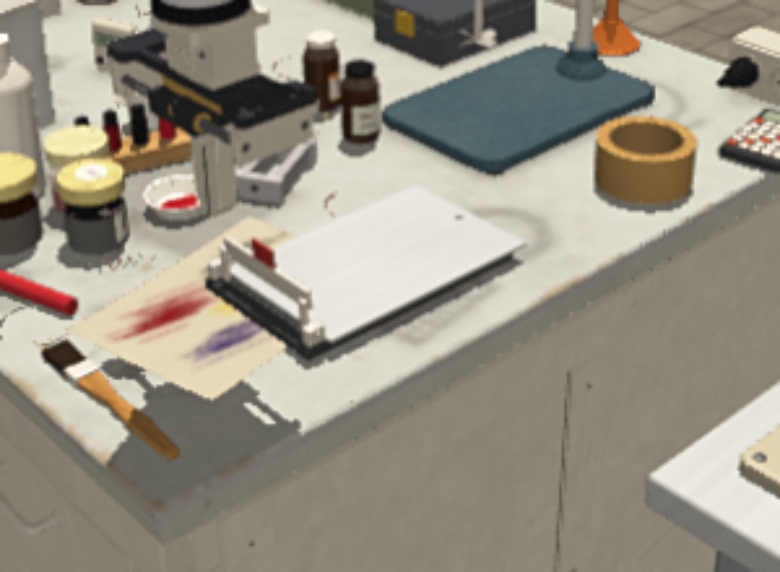

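The panel is home and flat with its hole visible at (459,217). The bar stands upright with the red tab at (262,252), and the closed gripper is beyond it. I'll lower the fingers behind the tab.

Request:
move_arm:
  moves: [0, 0, 0.025, 0, 0, 0, 0, 0, 0, 0.025, 0, 0, 0, 0, 0, 0, 0.008, 0, 0, 0, 0, -0.015, 0, 0, 0, 0, 0, 0, -0.01, 0, 0, 0, 0, 0, 0, -0.005, 0, 0, 0, 0, 0, 0, 0, 0, 0, 0, 0, 0, 0]

```text
time_s: 7.5
tool_pos: [500.3, 253.2, 70.1]
tool_rot: [[0.015, 1.0, 0.002], [1.0, -0.015, 0.001], [0.001, 0.002, -1.0]]
force: [1.0, 0.9, 0.7]
opening: 0.4
grasp_force: 0.0
```

Request:
move_arm:
  moves: [-0.006, 0, 0.001, 0, 0, 0, 0, -0.006, 0, 0.001, 0, 0, 0, 0, -0.006, 0, 0.001, 0, 0, 0, 0, -0.006, 0, 0.002, 0, 0, 0, 0, -0.005, 0, 0.003, 0, 0, 0, 0, -0.005, 0, 0.004, 0, 0, 0, 0, -0.005, 0, 0.004, 0, 0, 0, 0, -0.004, 0, 0.005, 0, 0, 0, 0, -0.003, 0, 0.005, 0, 0, 0, 0, -0.003, 0, 0.005, 0, 0, 0, 0, -0.002, 0, 0.005, 0, 0, 0, 0, -0.001, 0, 0.004, 0, 0, 0, 0]

```text
time_s: 8.7
tool_pos: [498.5, 201.7, 28.1]
tool_rot: [[0.013, 1.0, -0.0], [1.0, -0.013, -0.0], [-0.0, -0.0, -1.0]]
force: [0.2, 1.0, 0.6]
opening: 0.6
grasp_force: 0.5
```

Request:
move_arm:
  moves: [0.003, 0, 0.002, 0, 0, 0, 0, 0, 0, 0.002, 0, 0, 0, 0, 0, 0, 0.002, 0, 0, 0, 0, 0, 0, 0.001, 0, 0, 0, 0, 0, 0, 0, 0, 0, 0, 0]

```text
time_s: 9.2
tool_pos: [498.5, 205.1, 23.8]
tool_rot: [[0.013, 1.0, -0.001], [1.0, -0.013, -0.0], [-0.001, -0.001, -1.0]]
force: [-12.0, -3.9, 23.8]
opening: 0.1
grasp_force: 11.9
```

Request:
move_arm:
  moves: [0, 0, 0.001, 0, 0, 0, 0, 0, 0, 0, 0, 0, 0, 0]

```text
time_s: 9.4
tool_pos: [498.6, 205.1, 23.8]
tool_rot: [[0.012, 1.0, -0.001], [1.0, -0.012, -0.001], [-0.001, -0.001, -1.0]]
force: [-17.0, -5.5, 32.9]
opening: 0.6
grasp_force: 16.5
```

Request:
move_arm:
  moves: [0, 0, -0.005, 0, 0, 0, 0, 0, 0, -0.02, 0, 0, 0, 0, 0, 0, -0.05, 0, 0, 0, 0, 0, 0, -0.05, 0, 0, 0, 0, 0, -0.045, 0, 0, 0, 0, 0, 0, -0.045, 0, 0, 0, 0, 0, 0, -0.03, 0, 0, 0, 0, 0, 0, 0, 0, 0, 0, 0, 0, 0, 0, 0, 0, 0, 0]

```text
invalid input
```

Run:
```python
from h import *
s=robot.observe();print(s['tool_pos'],s['force'],s['time_s'])
p,d=grab('top');W=world('top',d);p2,d2=grab('scene')
a=cv2.resize(p[225:350,215:405,::-1],(570,375),interpolation=cv2.INTER_CUBIC);b=cv2.resize(p2[240:330,230:400,::-1],(425,225),interpolation=cv2.INTER_CUBIC)
c=np.zeros((600,570,3),np.uint8);c[:375]=a;c[375:,:425]=b;cv2.imwrite('pics/f6.png',c)
B=np.dstack([tob(W[...,:2].reshape(-1,2)).reshape(480,640,2),W[...,2]])
for x0,x1,hy in((56,75,12),(78,94,50),(40,52,50),(-120,40,60)):
    k=(B[...,0]>x0)&(B[...,0]<x1)&(abs(B[...,1])<hy);print(x0,np.nanmedian(B[k][:,2]),k.sum())
W2=world('scene',d2);B2=np.dstack([tob(W2[...,:2].reshape(-1,2)).reshape(480,640,2),W2[...,2]])
for x0,x1,hy in((56,75,12),(78,94,50),(40,52,50),(-120,40,60)):
    k=(B2[...,0]>x0)&(B2[...,0]<x1)&(abs(B2[...,1])<hy);print(x0,np.nanmedian(B2[k][:,2]),k.sum())
```

```text
[498.56780981 205.11719206  23.76418411] [-16.99082331  -5.54385     32.88558552] 9.4
56 446.5850121523148 391
78 439.93813993736944 1342
40 435.1651886168185 1268
-120 20.714419605347985 7629
56 28.98362772962031 46
78 183.9475001248668 1445
40 203.6746066025193 307
-120 19.96827834430394 1505
```

View pics/f6.png

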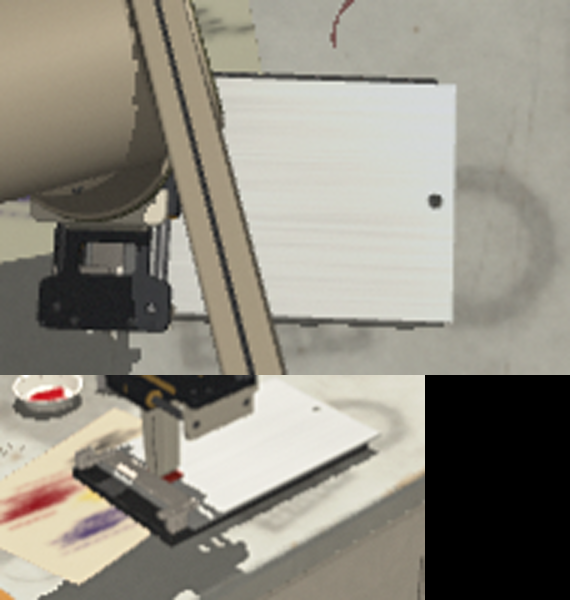

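The refused list was malformed: I left out a number. The picture shows the bar folded down under the fingertips with the red tab at (172,477). I'll lift off and move clear.

Request:
move_arm:
  moves: [0, 0, -0.005, 0, 0, 0, 0, 0, 0, -0.02, 0, 0, 0, 0, 0, 0, -0.045, 0, 0, 0, 0, 0, 0, -0.045, 0, 0, 0, 0, 0.045, 0, 0, 0, 0, 0, 0, 0.045, 0, 0, 0, 0, 0, 0, 0.045, 0, 0, 0, 0, 0, 0, 0, 0, 0, 0, 0, 0, 0, 0, 0, 0, 0, 0, 0, 0]

```text
time_s: 10.4
tool_pos: [499.9, 340.8, 135.1]
tool_rot: [[0.011, 1.0, -0.0], [1.0, -0.011, -0.001], [-0.001, -0.0, -1.0]]
force: [0.2, 0.1, 0.1]
opening: 0.7
grasp_force: 0.0
```

Run:
```python
from h import *
s=robot.observe();print(s['tool_pos'],s['force'],s['time_s'])
p,d=grab('top');p2,d2=grab('scene')
a=cv2.resize(p[225:350,215:405,::-1],(570,375),interpolation=cv2.INTER_CUBIC);b=cv2.resize(p2[240:330,230:400,::-1],(425,225),interpolation=cv2.INTER_CUBIC)
c=np.zeros((600,570,3),np.uint8);c[:375]=a;c[375:,:425]=b;cv2.imwrite('pics/f7.png',c)
for n,dd in(('top',d),('scene',d2)):
    W=world(n,dd);B=np.dstack([tob(W[...,:2].reshape(-1,2)).reshape(480,640,2),W[...,2]])
    for x0,x1,hy in((56,75,12),(78,94,50),(30,50,50),(-120,40,60)):
        k=(B[...,0]>x0)&(B[...,0]<x1)&(abs(B[...,1])<hy)&(B[...,2]<100);print(n,x0,np.nanmedian(B[k][:,2]),k.sum())
# objects unmoved: compare first frames where depth changed
z=np.load('scene1.npz');z1=np.load('top1.npz')
```

```text
[499.8959485  340.823846   135.10274945] [0.22391949 0.05765236 0.11851354] 10.4
top 56 23.971024055761973 133
top 78 23.585913447978214 447
top 30 18.37958223191447 561
top -120 18.421003093498598 5323
scene 56 25.15751764371464 55
scene 78 24.37946303542435 191
scene 30 19.81244250181993 208
scene -120 19.858814833165866 1747
```

View pics/f7.png

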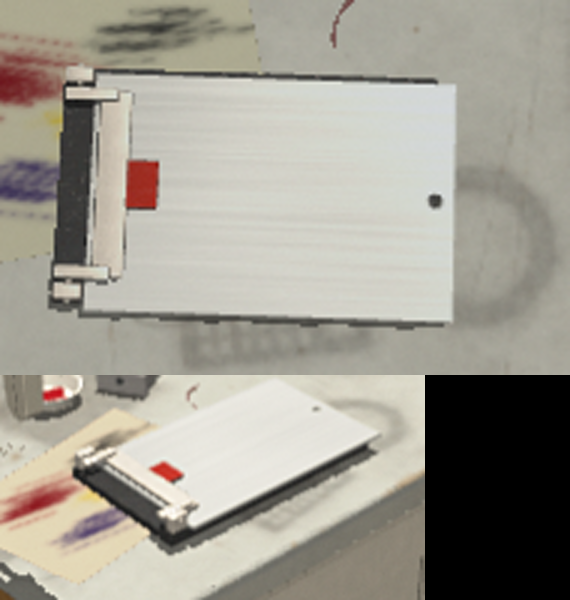

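The bar lies flat, about 5.3 mm above the panel as it should, with the tab at (143,185). The panel is still against the posts. I'll check the panel's pose numerically before handing in.

Run:
```python
from h import *
g=lambda a:(np.array(a)+.5)/3-.5+np.array([215,225])
q=tob(onz(g([(97,72),(456,85),(453,322),(82,316)]),18));print(q.round(1),'near edge centre x',q[1:3,0].mean(),'y',q[:,1].mean())
e=q[0]-q[1]+q[3]-q[2];print('ang',np.arctan2(e[1],e[0]), (q[1,0]-q[2,0])/150)
```

```text
[[  99.1  -71.5]
 [-130.9  -70.1]
 [-130.8   79.6]
 [  99.7   82.7]] near edge centre x -130.8776805556701 y 5.195367182021926
ang 0.0036812433110136548 -0.00055698383319888
```

Its near edge is at -130.9 mm (home is -131), the lateral offset is 5.2 mm and the angle is under 0.004 rad, all within tolerance.

```bash
python3 -c "
from bench import robot
print(robot.sign_off())"
```

```text
the job is handed in; nothing more can be done
None
```

The panel is home and square against both hinge posts, the clamp bar is pressed flat on it, and the job was handed in after about 10.5 s; no verdict came back, and I did not measure the loose items again, though nothing but the panel and bar was touched.

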